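# Seat the slide plate on its locating pins and latch it

### The job

The slide plate was laid carelessly on its docking base and sits askew on top of the two locating pins. With your fingertips, nudge the plate sideways, without picking it up, until both holes drop over the pins and it lies flat on the base; then push the swing latch by its knob all the way round to its stop, over the plate. Leave the other things on the bench alone.

Things in the scene. Friction and masses are not known exactly. Their poses are not given: they have to be found in the camera images.
- dock: Docking base, fixed to the bench, elsewhere in each run: dark steel slab 8 mm thick, x from -75 to +95 mm of its origin, y +-97 mm. Origin on the bench under the middle of the plate's seat; z up, x away from the robot's side towards the latch, y to the left.
- seat (a point): Point on the slab's top (8 mm above the bench), over the base's origin, axes as the base: the plate's origin lies here, axes in line, when the plate is seated.
- slide_plate: Loose flat white plate 100 (x) x 150 (y) x 10 mm, 0.2 to 0.45 kg, four slides fixed in it. Origin amid its underside; axes match the base's when seated. Starts 13 to 24 mm too far to base -x, up to 14 mm off in y, 0.1 rad turned; near part on the pin tops, far edge on the slab (tilt about 0.1 rad). Its near part drops 6 mm when the holes meet the pins.
- plate_hole_round (a point): Mouth (top face) of the round through hole, 14 mm across, at plate x = -37, y = -55 mm.
- plate_hole_slot (a point): Mouth (top face) of the rectangular through hole (slot), 14 (x) x 19 (y) mm, at plate x = -37, y = +55 mm.
- pin_right (a point): Top of the right locating pin, for the round hole: upright steel, 10 mm in diameter, chamfered to 6 mm at the top, 6 mm above the slab; at base x = -37, y = -55 mm.
- pin_left (a point): Top of the left locating pin, for the slot: same pin, at base x = -37, y = +55 mm.
- latch_pivot (a point): Vertical axis of the swing latch, in the base at x = +73 mm, y = 0; the point lies at the underside of the latch arm, 20.5 mm above the bench (2.5 mm above a seated plate's top). The pivot's cap reaches 28.5 mm above the bench.
- latch_knob (a point): Top centre of the upright black knob on the latch arm: 12 mm in diameter, 44 mm from the pivot, from the arm's top (26.5 mm above the bench) to 49.5 mm above the bench. The arm is 14 mm wide and 6 mm thick.
- latch (a joint): Swing latch (rad): 0 = arm points to the base's -y (right, clear of the plate); grows as the arm turns clockwise seen from above, towards the robot's side; stop at 1.571, where the arm points to the base's -x over the plate. Light friction (about 1 N at the knob), stays where it is left; starts between -0.25 and 0.25.
- slide_box: Bystander: closed slide box 40 x 101 x 32 mm, origin under its middle.
- specimen_cup: Bystander: specimen cup with lid, 65 mm across, 74 mm high, origin under its middle.

How it is judged:
On the way:
1. the plate has dropped over both pins and lies flat on the base, latch still open (horizontal distance between slide_plate and seat below 0.005 m and z of slide_plate in the frame of seat below 0.0018 m and angle between slide_plate's own z axis and vertical below 0.025 rad and angle between the x axis of slide_plate and the x axis of dock, either way round below 0.06 rad and value of joint latch below 0.7 rad), for 0.2 s.
At the end, for the whole second after the job is handed in: The plate lies flat over both pins (origin within 5 mm of the seat in plan, underside less than 1.8 mm above the slab, tilted less than 0.025 rad, in line within 0.06 rad), at rest, and the latch stands at more than 1.4 rad (horizontal distance between slide_plate and seat below 0.005 m and z of slide_plate in the frame of seat below 0.0018 m and angle between slide_plate's own z axis and vertical below 0.025 rad and angle between the x axis of slide_plate and the x axis of dock, either way round below 0.06 rad and value of joint latch above 1.4 rad and linear speed of slide_plate below 0.01 m/s); the robot touches nothing.
It fails at once if the plate was lifted or tipped up (z of slide_plate in the frame of seat above 0.014 m or angle between slide_plate's own z axis and vertical above 0.25 rad).
It fails at once if a bystander was moved by more than 30 mm or pushed with over 5 N (distance of slide_box from where it was at the start of the episode above 0.03 m or contact force between any of the fingers, the arm and specimen_cup above 5 N).
It also fails if it takes over 72 s, if anything falls off the work surface, if the arm or the gripper's body presses on something with over 40 N, if the wrist force passes 120 N, or if a joint passes its speed limit or range.

### The arm

A 6-joint arm with a two-finger parallel gripper is mounted at the origin on a cart in front of the work surface, level with it; the furniture and walls round the work are solid. World frame = base frame: x ahead of the robot, y to its left, z up, the work surface at z = 0. Lengths are in m, angles in rad, forces in N, time in s.
With the tool pointing down it reaches from about 0.4 to 0.925 m from the base axis. Payload 12.5 kg.
Tool frame: the origin (TCP) lies between the finger pads; the fingertips stand ahead of it and the grasp point (between the pads) lies 2 mm behind it (robot.tcp_to_tips is the y of the fingertips in the tool frame, in m); y points along the fingers, x is the direction in which the jaws open and shut, and the axes are right-handed (so a half turn about y gives the same grasp; the last joint's range is limited). The gripper opens to 95 mm and grips with 3 to 60 N. Pads are 20 mm wide; open, the fingers measure 119 mm over their backs; the gripper's body (75 mm by 180 mm) begins 59 mm behind the grasp point.
Start: joints at [-1.282, 0.491, 1.559, -0, 1.092, -0.106], TCP at [0.24, -0.577, 0.232] pointing down, gripper open.
Joint ranges: [-3.1, 3.1], [-0.84, 2.19], [0.05, 2.79], [-1.13, 4.28], [0.06, 2.93], [-2.69, 2.69]. Speed limits (rad/s): [2.22, 2.22, 2.79, 3.14, 3.14, 3.14].

### API

Orientations are given as [roll, pitch, yaw] about the fixed x, y, z axes, in that order (R = Rz(yaw) Ry(pitch) Rx(roll)).
In Python, from cell import robot gives the robot as it stands. The module is installed in compiled form; this text tells all that it offers.
- The arm moves only by the shell command python3 -m handwheel 'ROWS'. ROWS is JSON, one flat list of numbers, 7 for each row, row after row: the opening, from 0 (shut) to 1 (fully open), then the shift along the tool's x, y, z in cm, then the turn, a rotation vector about the tool's x, y, z in degrees. A call has 1 to 8 rows; each row is the pose to reach, as a shift and turn from the pose commanded when the call began, along the tool's axes at that moment; what a row does not reach only later rows make up. A row lasts 1/12 s, in which the tool goes at most 41.7 mm and 7.16 degrees, less where a joint would pass 70% of its speed; a pose out of reach is approached as far as the arm can. A call with a gripper value outside its range is refused whole. The fingers move at their own pace and stop on an object; the grip force is fixed at half the most. Time passes only in rows, so rows that repeat a pose let the fingers close. It gives the time, the measured TCP pose, the force and the opening at its end, in the units of the state.
- robot.get_obs(): the state, without advancing time (a new reading comes with each control period).
- robot.capture(name): name is "side" or "top"; returns (picture, depth): 384x512x3 uint8, blue, green, red; 384x512 float32, m along the optical axis (not along the pixel's ray), 0 where there is no reading.
- robot.camera_params(name): a dict with "vertical_fov" (degrees; the focal length in pixels is half the picture's height over the tangent of half this angle, whatever the lens; pixels are square), "cx", "cy" (the principal point, pixels), "rvec" (rotation vector, rad) and "tvec" (3), from world to camera coordinates, as OpenCV has them. Camera axes: x right, y down, z forward; pixel columns grow to the right and rows downward; lengths in m; the calibration is good to about 2 mm. A picture is of the moment at which its call begins. camera_params takes no time and is no camera call.
- robot.sign_off(): hands the job in, once; it reports no verdict.
Trained networks look in the newest picture that a camera, given by its name, has taken for a name from the list of things; names that differ only in an ending like _2 or _b are one class to them, and where a whole thing is asked for, a point or a joint stands for the part that bears it (a point fixed in the world has none). Each returns a list of dicts, best first, with "p" (0 to 1); they miss things now and then, are a little off and sometimes report something else, mostly with a low value. They report only what shows in the picture. A call takes as long as a camera call.
- robot.find_in(camera, target): "point" ([column, row] in pixels, amid what is visible of it).
The state is a dict: "clock": time; "joint_positions": joint angles; "qd": joint speeds; "joint_efforts": joint torques, N m; "tcp_pos": TCP position; "tool_rot": TCP orientation; "force": force on the tool from outside, world axes, zero at the start; "ft_torque": the same for the moment, N m; "width": finger opening in m.
Only numpy, scipy, OpenCV 4.12 (cv2) and the standard library are available. Lean on these libraries where they do the work, as an engineer would, in place of code of your own. Each camera call takes 0.05 s, during which the arm holds its last target.

## Working session

There is one attempt and no reset: what is moved stays moved. The work goes in short steps, Python scripts to look and compute and a shell command to move; the robot and the scene stay as the last step left them, time stands still between calls to the robot, and variables do not carry over. Pictures are saved under pics/ and viewed, and the job is handed in when it is done.

```bash
mkdir -p pics
cat > h.py <<'E'
import numpy as np,cv2
from cell import robot
def cam(n):
    p=robot.camera_params(n);f=192/np.tan(np.radians(p['vertical_fov'])/2)
    K=np.array([[f,0,p['cx']],[0,f,p['cy']],[0,0,1]]);R=cv2.Rodrigues(np.array(p['rvec'],float))[0];t=np.array(p['tvec'],float).ravel()
    return K,R,t
def unz(n,uv,z):
    K,R,t=cam(n);d=R.T@np.linalg.inv(K)@np.array([uv[0],uv[1],1.]);c=-R.T@t
    return c+d*(z-c[2])/d[2]
def und(n,uv,D):
    K,R,t=cam(n);u,v=int(round(uv[0])),int(round(uv[1]))
    return R.T@(np.linalg.inv(K)@np.array([uv[0],uv[1],1.])*D[v,u]-t)
def proj(n,P):
    K,R,t=cam(n);q=K@(R@np.array(P)+t);return q[:2]/q[2]
E
python3 - <<'E'
from h import *
np.set_printoptions(precision=4,suppress=True)
o=robot.get_obs();print(o['clock'],o['tcp_pos'],o['tool_rot'],o['width'],robot.tcp_to_tips)
for n in('side','top'):
    im,D=robot.capture(n);cv2.imwrite(f'pics/{n}0.png',im);np.save(f'pics/{n}0.npy',D)
    K,R,t=cam(n);print(n,K[0,0],-R.T@t,R[2],robot.camera_params(n))
    for k in('plate_hole_round','plate_hole_slot','pin_left','pin_right','latch_pivot','latch_knob','slide_plate','dock','slide_box','specimen_cup'):
        for r in robot.find_in(n,k)[:2]:print(k,np.array(r['point']),round(r['p'],2),und(n,r['point'],D))
print(robot.get_obs()['clock'])
E
```

```text
0.0 [ 0.2403 -0.5767  0.2311] [-1.5707  0.0011 -1.176 ] 0.09550528078577274 0.017
side 417.72467897309616 [ 0.1957 -1.2014  0.577 ] [ 0.2626  0.8463 -0.4635] {'vertical_fov': 49.37013450644168, 'cx': 254.08071342645536, 'cy': 191.38668946804867, 'rvec': array([ 2.0328, -0.3183,  0.1807]), 'tvec': array([-0.5428,  0.0117,  1.2328])}
plate_hole_round [248.9 215.9] 0.79 [ 0.4556 -0.3167  0.0238]
plate_hole_round [273.3 229.3] 0.24 [ 0.5037 -0.3688  0.0052]
plate_hole_slot [253.3 273.8] 0.74 [ 0.3808 -0.5946  0.0675]
pin_left [274.9 232.9] 0.82 [ 0.5006 -0.3887  0.0075]
pin_left [223.6 162.2] 0.61 [0.4729 0.0245 0.0303]
pin_right [276.3 231.2] 0.9 [ 0.5064 -0.383   0.0078]
latch_pivot [273.1 228.2] 0.95 [ 0.5041 -0.3659  0.0066]
latch_knob [281.9 218.6] 0.46 [ 0.5255 -0.3703  0.0333]
slide_plate [250.1 214.8] 0.56 [ 0.4613 -0.3087  0.0215]
dock [273.3 231.5] 0.64 [ 0.4982 -0.3837  0.009 ]
slide_box [223.2 162.2] 0.53 [0.4705 0.0201 0.0324]
slide_box [275.1 229.5] 0.24 [ 0.5057 -0.3763  0.0088]
specimen_cup [253.2 273. ] 0.73 [ 0.3811 -0.5929  0.068 ]
top 446.3809275746248 [ 0.1951 -0.2516  1.377 ] [ 0.213  -0.0042 -0.977 ] {'vertical_fov': 46.54758522654799, 'cx': 256.21281167234883, 'cy': 195.85918127887564, 'rvec': array([ 2.1044, -2.1151,  0.2312]), 'tvec': array([-0.2548,  0.4851,  1.3028])}
plate_hole_round [272.3 205.3] 0.82 [ 0.4606 -0.307   0.0212]
plate_hole_slot [269.4 204.4] 0.55 [ 0.4636 -0.2981  0.0204]
pin_left [283.3 183.1] 0.85 [ 0.5354 -0.3435  0.0039]
pin_right [282.7 184.4] 0.94 [ 0.5291 -0.341   0.0126]
latch_pivot [281.2 185.4] 0.73 [ 0.5262 -0.3363  0.0111]
latch_knob [280.5 179.2] 0.46 [ 0.5426 -0.3336  0.0257]
latch_knob [273.5 205.5] 0.35 [ 0.4592 -0.3106  0.025 ]
slide_plate [272.8 204.2] 0.72 [ 0.4634 -0.3085  0.0245]
dock [281.5 185.4] 0.92 [ 0.5269 -0.3374  0.0084]
slide_box [160.7 205.1] 0.71 [0.4602 0.0353 0.0347]
1.1
```

Run:
```python
import cv2
a=cv2.imread('pics/side0.png');b=cv2.imread('pics/top0.png')
cv2.imwrite('pics/s1.png',cv2.resize(a[140:320,180:380],None,fx=4,fy=4,interpolation=cv2.INTER_CUBIC)[:600])
cv2.imwrite('pics/t1.png',cv2.resize(b[130:280,200:360],None,fx=4,fy=4,interpolation=cv2.INTER_CUBIC))
```

```text
(no output)
```

View pics/side0.png

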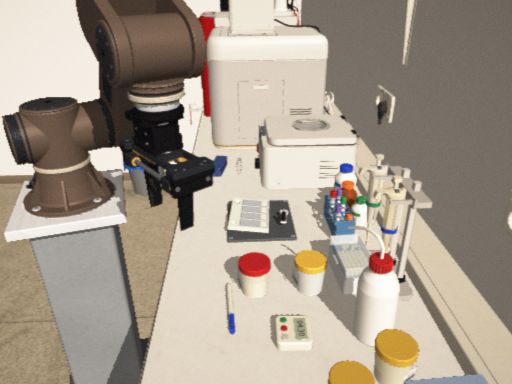

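View pics/top0.png

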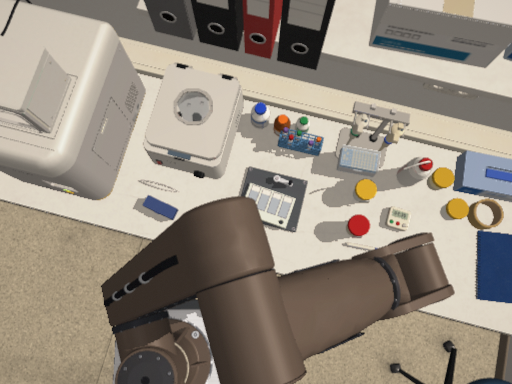

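View pics/t1.png

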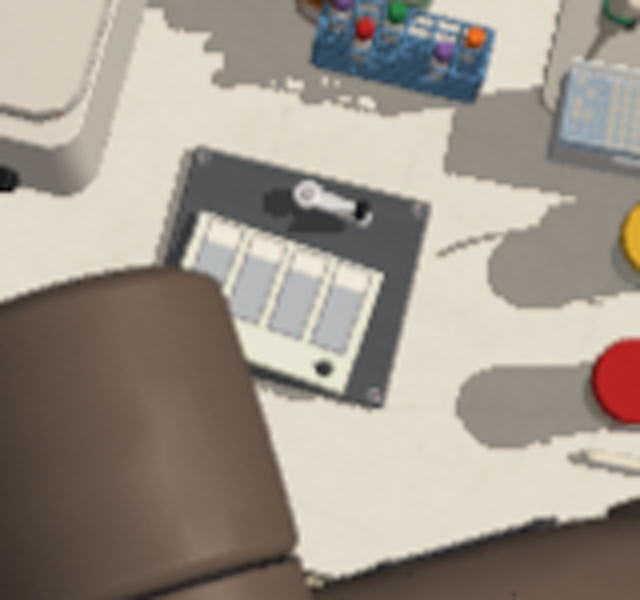

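View pics/s1.png

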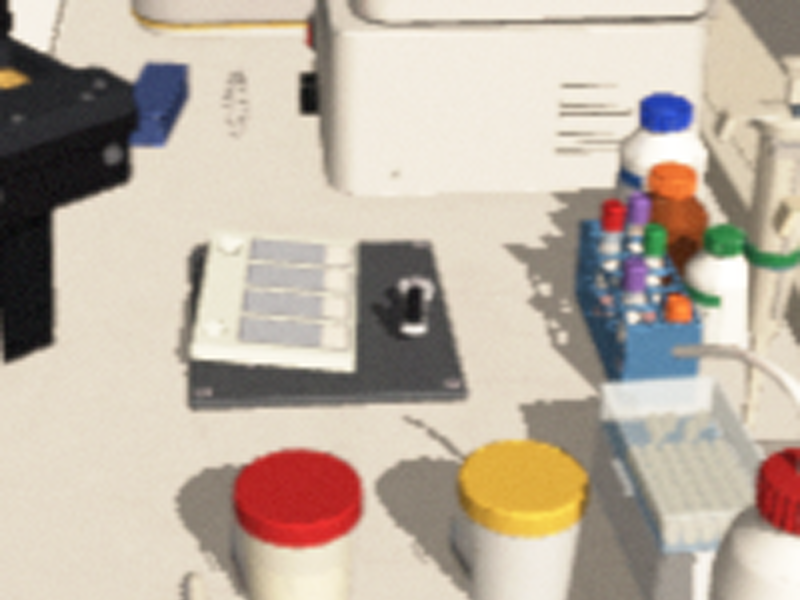

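Run:
```python
from h import *
np.set_printoptions(precision=4,suppress=True)
im=cv2.imread('pics/top0.png');D=np.load('pics/top0.npy')
for n,pts in (('top',[(249.2,166.8),(307.5,180.8),(295.5,231.8)]),('side',[(287.5,200),(296.7,238),(227.5,240)])):
    P=[unz(n,p,.008) for p in pts];print(n,*P)
    a,b,c=P;print(np.linalg.norm(a-b),np.linalg.norm(b-c),np.degrees(np.arctan2(*(a-b)[1::-1])),np.degrees(np.arctan2(*(b-c)[1::-1])))
# height map of surroundings
K,R,t=cam('top')
v,u=np.mgrid[0:384,0:512]
X=((np.stack([(u-K[0,2])/K[0,0],(v-K[1,2])/K[0,0],np.ones_like(u)],-1)*D[...,None])-t)@R
g={}
for x0 in np.arange(.3,.8,.04):
    row=[]
    for y0 in np.arange(0.0,-.6,-.04):
        m=(X[...,0]>=x0)&(X[...,0]<x0+.04)&(X[...,1]<=y0)&(X[...,1]>y0-.04)&(D>0)
        row.append(int(1000*X[...,2][m].max()) if m.any() else -1)
    print(round(x0,2),row)
```

```text
top [ 0.5884 -0.2356  0.008 ] [ 0.5416 -0.42    0.008 ] [ 0.3795 -0.3781  0.008 ]
0.19017597189712562 0.1673971246780867 75.75138050969748 -14.491126910661539
side [ 0.5918 -0.2423  0.008 ] [ 0.5427 -0.427   0.008 ] [ 0.3815 -0.3829  0.008 ]
0.1910936160938624 0.16716911551970048 75.11433301989301 -15.300551026524099
0.3 [-1, -1, -1, 763, 779, 777, 760, 7, 5, 6, 7, 11, 9, 527, 534]
0.34 [-1, -1, -1, -1, -1, -1, -1, 6, 7, 7, 6, 7, 6, 78, 78]
0.38 [3, -1, -1, -1, -1, -1, 30, 31, 30, 15, 8, 8, 6, 80, 80]
0.42 [37, 4, -1, -1, -1, -1, 29, 30, 30, 28, 7, 6, 6, 76, 74]
0.46 [9, 8, 7, 6, 5, 26, 29, 28, 29, 30, 13, 7, 6, 73, 80]
0.5 [10, 8, 71, 9, 8, 22, 27, 27, 48, 53, 14, 5, 7, 73, 78]
0.54 [154, 158, 164, 166, 6, 16, 15, 36, 34, 15, 11, 7, 67, 68, 623]
0.58 [166, 165, 166, 166, 143, 12, 768, 805, 819, 823, 621, 624, 624, 625, 753]
0.62 [168, 167, 167, 745, 762, 776, 790, 791, 86, 624, 626, 753, 754, 754, 755]
0.66 [168, 717, 732, 736, 164, 728, 6, 729, 90, 624, 626, 729, 10, 262, 238]
0.7 [624, 624, 166, 169, 166, 76, 111, 678, 96, 622, 625, 672, 659, 226, 236]
0.74 [623, 620, 169, 169, 165, 164, 113, 112, 56, 41, 623, 624, 625, 44, 44]
0.78 [166, 168, 167, 167, 168, 163, 42, 44, 44, 44, 46, 46, 45, 44, 48]
```

Run:
```python
from h import *
np.set_printoptions(precision=4,suppress=True)
for n,(r0,r1,c0,c1) in (('top',(162,236,238,314)),('side',(194,246,222,302))):
    im=cv2.imread(f'pics/{n}0.png');s=8 if n=='top' else 9.9
    z=cv2.resize(im[r0:r1,c0:c1],None,fx=s,fy=s,interpolation=cv2.INTER_CUBIC)
    for k in range(0,c1-c0,10):cv2.putText(z,str(c0+k),(int((k+.5)*s),10),0,.4,(0,0,255),1);cv2.line(z,(int((k+.5)*s),12),(int((k+.5)*s),20),(0,0,255))
    for k in range(0,r1-r0,10):cv2.putText(z,str(r0+k),(0,int((k+.5)*s)),0,.4,(0,0,255),1)
    cv2.imwrite(f'pics/{n}_z.png',z)
D=np.load('pics/top0.npy');K,R,t=cam('top')
v,u=np.mgrid[0:384,0:512]
X=((np.stack([(u-K[0,2])/K[0,0],(v-K[1,2])/K[0,0],np.ones_like(u)],-1)*D[...,None])-t)@R
th=np.radians(-14.9);ex=np.array([np.cos(th),np.sin(th)]);ey=np.array([-ex[1],ex[0]])
B=(X[...,:2]-[.475,-.3054])@np.stack([ex,ey],1)
m=(X[...,2]>.06)&(X[...,2]<.25)&(D>0)
for y in range(60,260,20):
  print(y,end=': ')
  for x in range(-60,200,20):
    k=m&(abs(B[...,0]*1000-x)<10)&(abs(B[...,1]*1000-y)<10);print(int(1000*X[...,2][k].max()) if k.any() else 0,end=' ')
  print()
```

```text
60: 0 0 0 0 0 0 0 0 0 0 0 0 0 
80: 0 0 0 0 0 0 0 0 0 0 0 0 0 
100: 0 0 0 0 0 0 0 0 0 0 0 0 0 
120: 0 0 0 0 0 0 0 0 0 0 0 0 0 
140: 0 0 0 0 0 0 0 0 0 0 0 0 0 
160: 0 0 0 0 0 67 75 86 85 77 82 93 88 
180: 0 0 0 0 111 138 163 166 165 166 165 164 163 
200: 0 0 0 0 130 166 165 164 165 164 165 165 165 
220: 0 0 0 79 134 164 165 165 164 167 166 167 170 
240: 0 0 0 75 130 165 166 166 165 166 170 170 167
```

View pics/top_z.png

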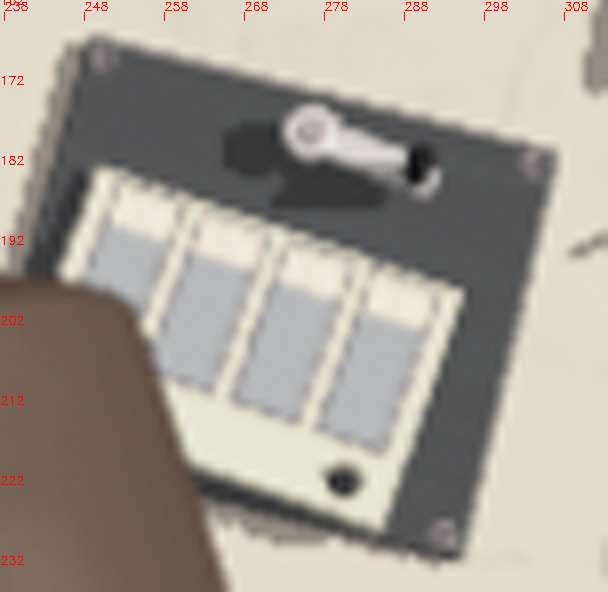

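View pics/side_z.png

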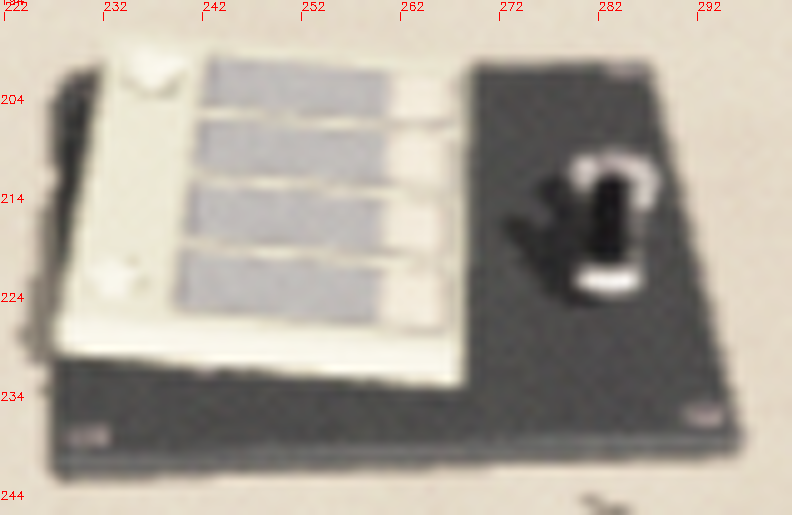

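```bash
cat > fit.py <<'E'
from h import *
from scipy.optimize import least_squares
np.set_printoptions(precision=2,suppress=True)
def rz(a):c,s=np.cos(a),np.sin(a);return np.array([[c,-s,0],[s,c,0],[0,0,1]])
def base2w(d,q):return rz(d[2])@np.array(q)+[d[0],d[1],0]
def plate2base(p,q,seated=False):
    xf=.05+p[0];al=0 if seated else np.arctan2(.006,xf+.037)
    # tilt about far edge, near up
    q=np.array(q,float);lx=q[0]-.05
    c=np.array([.05+lx*np.cos(al)+q[2]*np.sin(al),q[1],-lx*np.sin(al)+q[2]*np.cos(al)])
    return rz(p[2])@c+[p[0],p[1],.008]
C=dict(DFL=(.095,.097,.008),DFR=(.095,-.097,.008),DNR=(-.075,-.097,.008),DNL=(-.075,.097,.008))
P=dict(FL=(.05,.075,.01),FR=(.05,-.075,.01),NR=(-.05,-.075,.01),NL=(-.05,.075,.01),H=(-.037,-.055,.01),S=(-.037,.055,.01),NRb=(-.05,-.075,0),FRb=(.05,-.075,0))
def fit(obs,seated=False,dock=None,latch=True):
    def res(v):
        d=v[:3] if dock is None else np.array(dock);p=v[3:6];off={'top':v[6:8],'side':v[8:10]};L=v[10];r=[]
        for n,k,uv,w in obs:
            if k in C:X=base2w(d,C[k])
            elif k=='K':X=base2w(d,[.073-.044*np.sin(L),-.044*np.cos(L),.0495])
            else:X=base2w(d,plate2base(p,P[k],seated))
            X=X+[*off[n],0]
            r+=list((proj(n,X)-uv)*w)
        return np.array(r+list(v[6:10]/.002*.5)+[L*.3])
    s=least_squares(res,[.475,-.305,-.26,-.015,0,0,0,0,0,0,0],x_scale=[.01,.01,.1,.01,.01,.1,.002,.002,.002,.002,.2])
    r=res(s.x)
    for i,o in enumerate(obs):print(o[0],o[1],r[2*i:2*i+2])
    v=s.x;print('dock',v[:2]*1000,np.degrees(v[2]),'plate rel',v[3:5]*1000,np.degrees(v[5]),'off',v[6:10]*1000,'latch',v[10],'cost',s.cost)
    return v
def overlay(n,im,v,fn,box,s=8,seated=False):
    r0,r1,c0,c1=box;z=cv2.resize(im[r0:r1,c0:c1],None,fx=s,fy=s,interpolation=cv2.INTER_CUBIC)
    off=np.array([*(v[6:8] if n=='top' else v[8:10]),0])
    f=lambda X:tuple(int(a) for a in ((proj(n,X+off)-[c0,r0]+.5)*s))
    D=[f(base2w(v[:3],C[k])) for k in('DFL','DFR','DNR','DNL')]
    Q=[f(base2w(v[:3],plate2base(v[3:6],P[k],seated))) for k in('FL','FR','NR','NL')]
    for q,c in((D,(0,255,0)),(Q,(0,0,255))):cv2.polylines(z,[np.array(q)],True,c,1)
    for k in 'HS':cv2.circle(z,f(base2w(v[:3],plate2base(v[3:6],P[k],seated))),4,(255,0,0),1)
    for y in(-.055,.055):cv2.drawMarker(z,f(base2w(v[:3],[-.037,y,.014])),(255,0,255),0,8)
    cv2.imwrite(fn,z)
E
python3 - <<'E'
from fit import *
obs=[('top','DFL',(249,166.25),1),('top','DFR',(307,180.25),1),('top','DNR',(295.6,231.25),1),('top','FL',(250.25,182.75),1),('top','FR',(295.6,197.75),1),('top','NR',(285.6,227.75),1),('top','H',(280.5,221.5),1),('top','K',(290.5,180.9),.5),
('side','DNR',(227,239.8),1),('side','DFR',(296,237.6),1),('side','DFL',(287.2,199.8),1),('side','NRb',(227.6,229.4),.7),('side','FRb',(268.5,232.6),.7)]
v=fit(obs);np.save('v0.npy',v)
overlay('top',cv2.imread('pics/top0.png'),v,'pics/ot.png',(162,236,238,314));overlay('side',cv2.imread('pics/side0.png'),v,'pics/os.png',(194,246,222,302),9.9)
print(base2w(v[:3],[0,0,0]))
E
```

```text
top DFL [-0.56 -0.54]
top DFR [0.81 0.03]
top DNR [-0.03  0.8 ]
top FL [-0.19 -0.2 ]
top FR [-0.06  0.12]
top NR [ 0.08 -0.28]
top H [ 0.28 -0.06]
top K [0.02 0.01]
side DNR [-0.46  0.14]
side DFR [ 0.77 -0.21]
side DFL [-0.14 -0.73]
side NRb [-0.04 -0.03]
side FRb [-0.42  0.06]
dock [ 476.01 -305.03] -14.552919897929119 plate rel [-16.64   7.08] -4.8437519762787735 off [-0.33  1.79  0.33 -1.79] latch 0.10308534447665696 cost 2.095974725742499
[ 0.48 -0.31  0.  ]
```

View pics/ot.png

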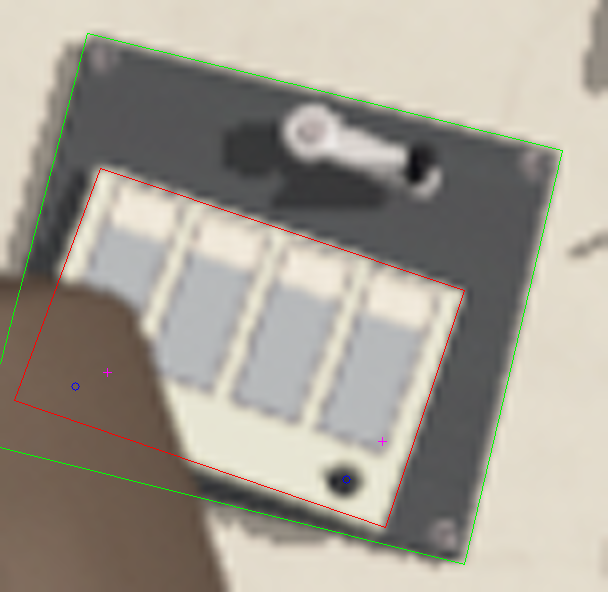

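View pics/os.png

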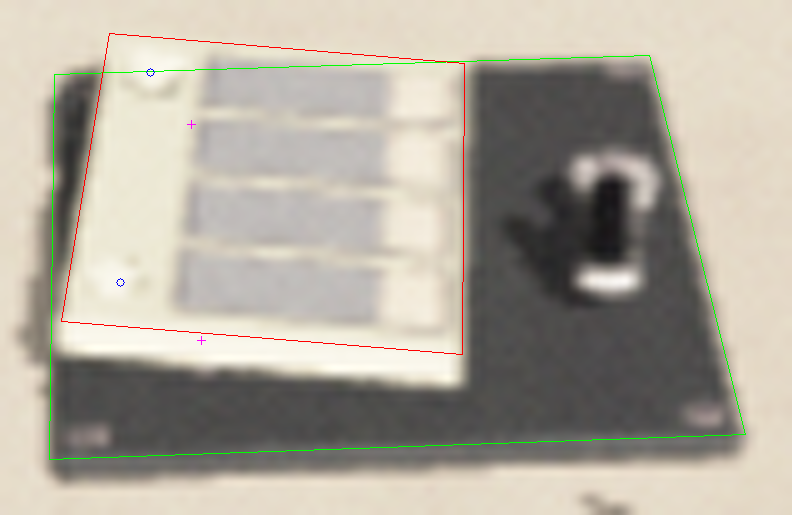

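```bash
cat > go.py <<'E'
import sys
from fit import *
from scipy.spatial.transform import Rotation as Ro
v=np.load('v0.npy')
def delta(bx,by,z,rel):  # base mm, z of TCP mm, tool yaw rel to dock deg
    o=robot.get_obs();R=Ro.from_euler('xyz',o['tool_rot'])
    X=base2w(v[:3],[bx/1000,by/1000,z/1000])
    # tool-down target
    T=Ro.from_euler('z',v[2]+np.radians(rel))*Ro.from_euler('x',-90,degrees=True)
    print('t',o['clock'],'shift cm',R.inv().apply(X-o['tcp_pos'])*100,'rotvec deg',np.degrees((R.inv()*T).as_rotvec()))
    q=rz(-v[2])@(np.array(o['tcp_pos'])-[v[0],v[1],0])
    print('now base mm',q*1000,'F base',rz(-v[2])@np.array(o['force']),'w',o['width'])
delta(*map(float,sys.argv[1:5]))
E
python3 go.py -16 110 150 0; python3 go.py -16 110 150 180
```

```text
t 1.1 shift cm [-25.77   8.16  37.58] rotvec deg [  0.   -52.83   0.01]
now base mm [-159.71 -322.38  231.67] F base [-0.23  0.87 -0.02] w 0.09537993796305387
t 1.1 shift cm [-25.77   8.16  37.58] rotvec deg [ -0.01 127.17   0.  ]
now base mm [-159.71 -322.38  231.67] F base [-0.23  0.87 -0.02] w 0.09537993796305387
```

```bash
python3 -m handwheel '[0.63,-25.8,0,37.6,0,-52.8,0, 0.63,-25.8,0,37.6,0,-52.8,0, 0.63,-25.8,0,37.6,0,-52.8,0, 0.63,-25.8,0,37.6,0,-52.8,0, 0.63,-25.8,0,37.6,0,-52.8,0, 0.63,-25.8,0,37.6,0,-52.8,0, 0.63,-25.8,0,37.6,0,-52.8,0, 0.63,-25.8,0,37.6,0,-52.8,0]'; python3 go.py -16 110 150 0
```

```text
clock: 1.77
tcp_pos: [0.4223, -0.2953, 0.2319]
tool_rot: [-1.571, -0.0, -0.247]
force: [0.8, 0.3, 0.5]
width: 0.06
t 1.7667 shift cm [ 3.91  8.19 11.39] rotvec deg [0.02 0.38 0.03]
now base mm [-54.41  -4.11 231.88] F base [0.74 0.47 0.52] w 0.05998308445597651
```

```bash
python3 -m handwheel '[0.63,3.9,0,11.4,0,0.4,0, 0.63,3.9,0,11.4,0,0.4,0, 0.63,3.9,0,11.4,0,0.4,0, 0.63,3.9,8,11.4,0,0.4,0,0.63,3.9,8,11.4,0,0.4,0,0.63,3.9,16,11.4,0,0.4,0,0.63,3.9,16,11.4,0,0.4,0,0.63,3.9,16,11.4,0,0.4,0]'; python3 go.py -16 110 30 0
python3 - <<'E'
from h import *
for n in('side','top'):
    im,D=robot.capture(n);cv2.imwrite(f'pics/{n}2.png',im[130:330,170:420] if n=='side' else im)
E
```

```text
clock: 2.43
tcp_pos: [0.4856, -0.1952, 0.066]
tool_rot: [-1.569, 0.009, -0.261]
force: [-1.0, 0.7, 0.1]
width: 0.0598
t 2.4333 shift cm [0.27 3.59 0.12] rotvec deg [-0.13 -0.42 -0.53]
now base mm [-18.34 108.73  65.97] F base [-1.16  0.47  0.1 ] w 0.05979080716370914
```

View pics/side2.png

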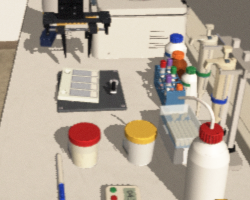

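View pics/top2.png

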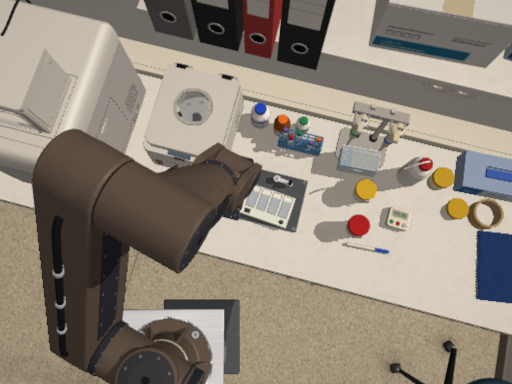

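```bash
python3 -m handwheel '[0.63,0.3,2,0,-0.1,-0.4,-0.5, 0.63,0.3,3.8,0,-0.1,-0.4,-0.5, 0.63,0.3,3.8,0,-0.1,-0.4,-0.5,0.63,0.3,3.8,0,-0.1,-0.4,-0.5]'; python3 go.py -16 85 28 0
python3 - <<'E'
from h import *
n='side'
im,D=robot.capture(n);cv2.imwrite(f'pics/side3.png',cv2.resize(im[170:250,215:305],None,fx=7,fy=7,interpolation=cv2.INTER_CUBIC))
E
```

```text
clock: 2.87
tcp_pos: [0.4916, -0.1979, 0.0356]
tool_rot: [-1.573, -0.011, -0.255]
force: [-0.1, -0.7, 1.1]
width: 0.06
t 2.8667 shift cm [-0.43  0.76 -2.26] rotvec deg [ 0.13 -0.04  0.6 ]
now base mm [-11.8  107.65  35.64] F base [ 0.07 -0.71  1.11] w 0.05997253229714118
```

View pics/side3.png

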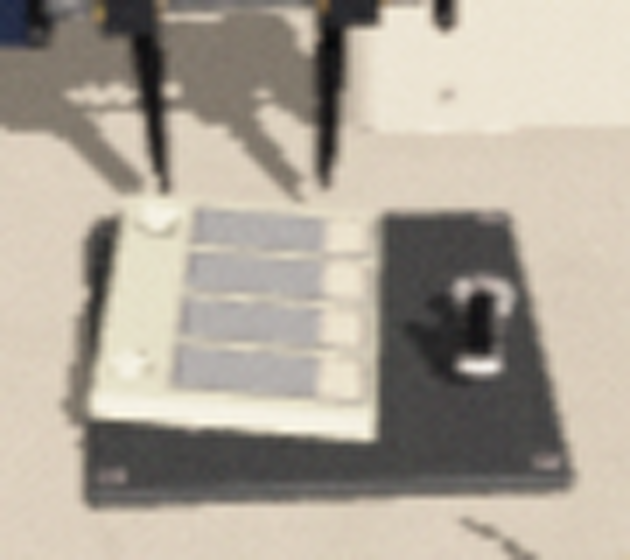

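```bash
python3 -m handwheel '[0.63,0,0,0,0,0,0,0.63,0,0,0,0,0,0,0.63,0,0,0,0,0,0]'; python3 go.py -16 95 28 0
```

```text
clock: 3.17
tcp_pos: [0.4913, -0.1976, 0.0348]
tool_rot: [-1.573, -0.01, -0.255]
force: [1.2, -0.0, 0.2]
width: 0.06
t 3.1667 shift cm [-0.39  0.67 -1.28] rotvec deg [ 0.13 -0.03  0.59]
now base mm [-12.16 107.79  34.76] F base [1.12 0.25 0.21] w 0.060002857861676986
```

```bash
python3 -m handwheel '[0.63,-0.4,0.65,0,0.1,0,0.6,0.63,-0.4,0.65,0,0.1,0,0.6,0.63,-0.4,0.65,-0.4,0.1,0,0.6,0.63,-0.4,0.65,-0.8,0.1,0,0.6,0.63,-0.4,0.65,-0.8,0.1,0,0.6,0.63,-0.4,0.65,-0.8,0.1,0,0.6]'; python3 go.py -16 95 28 0
```

```text
clock: 3.67
tcp_pos: [0.485, -0.2045, 0.0271]
tool_rot: [-1.571, 0.002, -0.255]
force: [0.1, -0.0, -0.1]
width: 0.06
t 3.6667 shift cm [ 0.05 -0.09 -0.46] rotvec deg [ 0.   -0.06 -0.1 ]
now base mm [-16.53  99.56  27.08] F base [ 0.09  0.02 -0.09] w 0.060028466022326026
```

```bash
python3 -m handwheel '[0.63,0,-0.1,-0.2,0,0,0,0.63,0,-0.1,-0.4,0,0,0,0.63,0,-0.1,-0.55,0,0,0,0.63,0,-0.1,-0.7,0,0,0,0.63,0,-0.1,-0.85,0,0,0,0.63,0,-0.1,-1.0,0,0,0,0.63,0,-0.1,-1.1,0,0,0,0.63,0,-0.1,-1.1,0,0,0]'; python3 go.py -16 85 28 0
cat > look.py <<'E'
from h import *
import sys
k=sys.argv[1]
for n,(r0,r1,c0,c1),s in (('top',(162,236,238,314),8),('side',(188,246,222,302),9.9)):
    im,D=robot.capture(n);cv2.imwrite(f'pics/{n}_raw{k}.png',im)
    z=cv2.resize(im[r0:r1,c0:c1],None,fx=s,fy=s,interpolation=cv2.INTER_CUBIC)
    for q in range(0,c1-c0,10):cv2.putText(z,str(c0+q),(int((q+.5)*s),10),0,.4,(0,0,255),1)
    for q in range(0,r1-r0,10):cv2.putText(z,str(r0+q),(0,int((q+.5)*s)),0,.4,(0,0,255),1)
    cv2.imwrite(f'pics/{n}_z{k}.png',z)
E
python3 look.py 4
```

```text
clock: 4.33
tcp_pos: [0.4822, -0.215, 0.0281]
tool_rot: [-1.571, 0.002, -0.255]
force: [0.1, 2.5, 1.4]
width: 0.0603
t 4.3333 shift cm [ 0.06  0.01 -0.37] rotvec deg [ 0.01 -0.03 -0.1 ]
now base mm [-16.6   88.73  28.1 ] F base [-0.54  2.45  1.37] w 0.060324276300903916
```

View pics/top_z4.png

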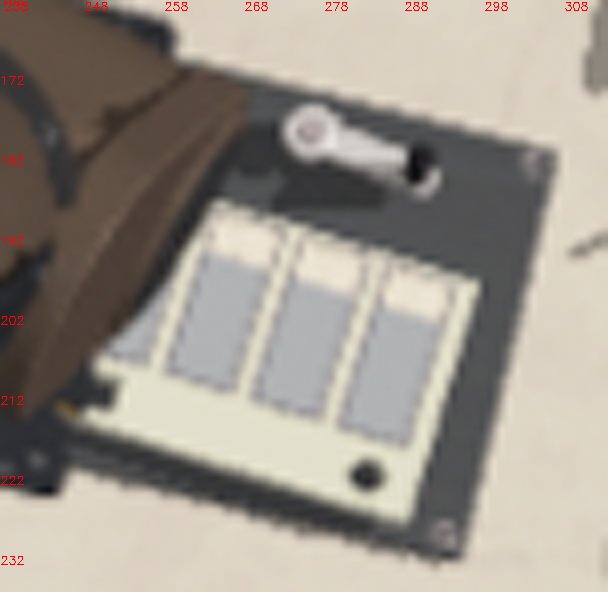

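View pics/side_z4.png

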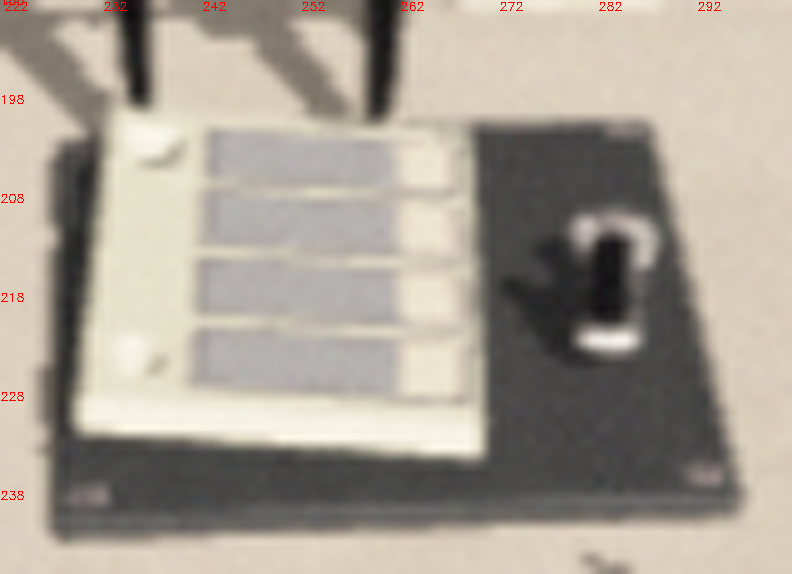

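```bash
cat > pf.py <<'E'
from fit import *
v=np.load('v0.npy')
def pfit(obs,seated=False):
    def res(p):
        r=[]
        for n,k,uv,w in obs:
            off=v[6:8] if n=='top' else v[8:10]
            r+=list((proj(n,base2w(v[:3],plate2base(p,P[k],seated))+[*off,0])-uv)*w)
        return np.array(r)
    s=least_squares(res,[-.01,0,0],x_scale=[.01,.01,.1]);p=s.x
    print('plate',p[:2]*1000,np.degrees(p[2]),'res',s.fun)
    for k in'HS':print(k,plate2base(p,P[k],seated)*1000)
    return p
E
python3 - <<'E'
from pf import *
pfit([('top','FR',(297.5,196.9),1),('top','NR',(288.75,227.1),1),('top','H',(283.5,220.9),1),('side','NRb',(229.3,231.3),.5),('side','FRb',(270.8,233.9),.5)])
pfit([('top','FR',(297.5,196.9),1),('top','NR',(288.75,227.1),1),('top','H',(283.5,220.9),1)])
E
```

```text
plate [-14.61   0.31] -2.9725745511812263 res [ 0.02 -0.01 -0.03 -0.29  0.12  0.03  0.   -0.02 -0.44 -0.05]
H [-53.29 -52.75  25.15]
S [-47.59  57.1   25.15]
plate [-14.92   0.36] -2.9704076210353922 res [-0.02  0.08 -0.06 -0.2   0.08  0.12]
H [-53.59 -52.7   25.18]
S [-47.89  57.15  25.18]
```

```bash
python3 -m handwheel '[0.63,0,0,1,0,0,0,0.63,0,0,2,0,0,0,0.63,0,-3,2.5,0,0,0,0.63,0,-7,2.5,0,0,0,1,0,-10,2.5,0,0,0,1,0,-10,2.5,0,0,0,1,0,-10,2.5,0,0,0]'; python3 go.py -100 -1 125 -90
```

```text
clock: 5.02
tcp_pos: [0.4896, -0.1901, 0.1296]
tool_rot: [-1.572, -0.002, -0.254]
force: [-0.4, 1.1, -1.2]
width: 0.0749
t 5.0167 shift cm [ -8.43   0.45 -11.56] rotvec deg [-0.03 90.03  0.12]
now base mm [-15.77 114.68 129.56] F base [-0.69  0.92 -1.2 ] w 0.07487256457000452
```

```bash
python3 -m handwheel '[1,-8.4,0,-11.5,0,50,0,1,-8.4,0,-11.5,0,50,0,1,-8.4,0,-11.5,0,50,0,1,-8.4,0,-11.5,0,50,0,1,-8.4,0,-11.5,0,50,0,1,-8.4,0,-11.5,0,50,0,1,-8.4,0,-11.5,0,50,0,1,-8.4,0,-11.5,0,50,0]'; python3 -m handwheel '[1,0,0,0,0,40,0,1,0,0,0,0,40,0,1,0,0,0,0,40,0,1,0,0,0,0,40,0,1,0,0,0,0,40,0,1,0,0,0,0,40,0,1,0,0,0,0,40,0,1,0,0,0,0,40,0]'; python3 go.py -100 -1 28 -90;python3 look.py 5
```

```text
clock: 5.68
tcp_pos: [0.3782, -0.2802, 0.1271]
tool_rot: [-1.573, 0.003, -1.133]
force: [1.0, -0.7, 0.1]
width: 0.0948
clock: 6.35
tcp_pos: [0.3785, -0.2803, 0.1276]
tool_rot: [-1.574, 0.0, -1.819]
force: [-1.0, 0.4, -0.3]
width: 0.0948
t 6.35 shift cm [0.04 9.96 0.09] rotvec deg [ 0.16  0.31 -0.03]
now base mm [-100.59   -0.61  127.6 ] F base [-1.04  0.14 -0.32] w 0.09480624986937611
```

View pics/top_z5.png

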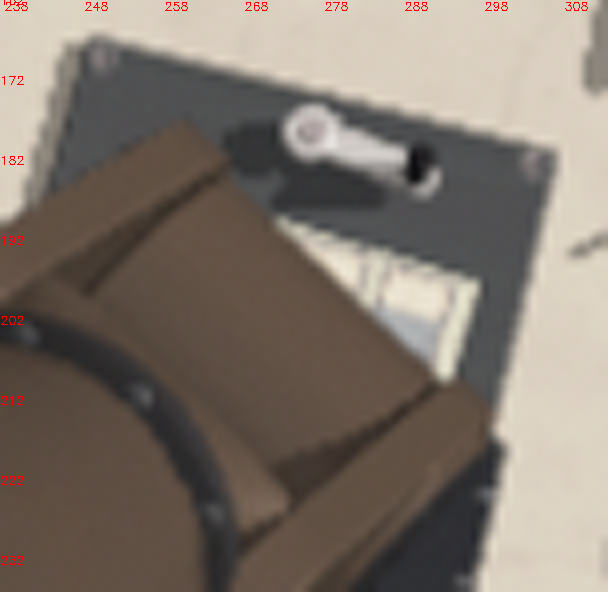

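```bash
python3 -m handwheel '[1,0,4,0,0.2,0.3,0,1,0,8,0,0.2,0.3,0,1,0,9.9,0,0.2,0.3,0,1,0,9.9,0,0.2,0.3,0,1,0,9.9,0.5,0.2,0.3,0,1,0,9.9,1,0.2,0.3,0,1,0,9.9,1,0.2,0.3,0,1,0,9.9,1,0.2,0.3,0]'; python3 go.py -85 -1 28 -90
```

```text
clock: 7.12
tcp_pos: [0.3889, -0.2838, 0.0306]
tool_rot: [-1.567, -0.001, -1.83]
force: [-0.4, 0.3, -0.5]
width: 0.0951
t 7.1167 shift cm [-0.03  0.26  0.46] rotvec deg [-0.24 -0.28  0.08]
now base mm [-89.65  -1.32  30.57] F base [-0.47  0.2  -0.54] w 0.09510311303159355
```

```bash
python3 -m handwheel '[1,0,0.2,0.2,-0.2,-0.3,0,1,0,0.2,0.4,-0.2,-0.3,0,1,0,0.2,0.6,-0.2,-0.3,0,1,0,0.2,0.8,-0.2,-0.3,0,1,0,0.2,1.0,-0.2,-0.3,0,1,0,0.2,1.2,-0.2,-0.3,0,1,0,0.2,1.4,-0.2,-0.3,0,1,0,0.2,1.5,-0.2,-0.3,0]'; python3 go.py -60 -1 28 -90; python3 -m handwheel '[1,0,0,0.1,0,0,0,1,0,0,0.2,0,0,0,1,0,0,0.3,0,0,0,1,0,0,0.3,0,0,0]';python3 go.py -60 -1 28 -90;python3 look.py 6
```

```text
clock: 7.78
tcp_pos: [0.4026, -0.2871, 0.0272]
tool_rot: [-1.573, 0.0, -1.825]
force: [-2.5, -0.2, -0.8]
width: 0.0954
t 7.7833 shift cm [-0.01 -0.08  1.56] rotvec deg [ 0.13 -0.03 -0.01]
now base mm [-75.57  -1.1   27.19] F base [-2.4  -0.83 -0.84] w 0.09538247240639196
clock: 8.12
tcp_pos: [0.4056, -0.2879, 0.0272]
tool_rot: [-1.572, -0.0, -1.825]
force: [-1.6, 0.6, -1.6]
width: 0.0953
t 8.1167 shift cm [-0.02 -0.08  1.24] rotvec deg [ 0.1  -0.03  0.01]
now base mm [-72.44  -1.15  27.24] F base [-1.66  0.24 -1.57] w 0.09527837564444953
```

View pics/side_z6.png

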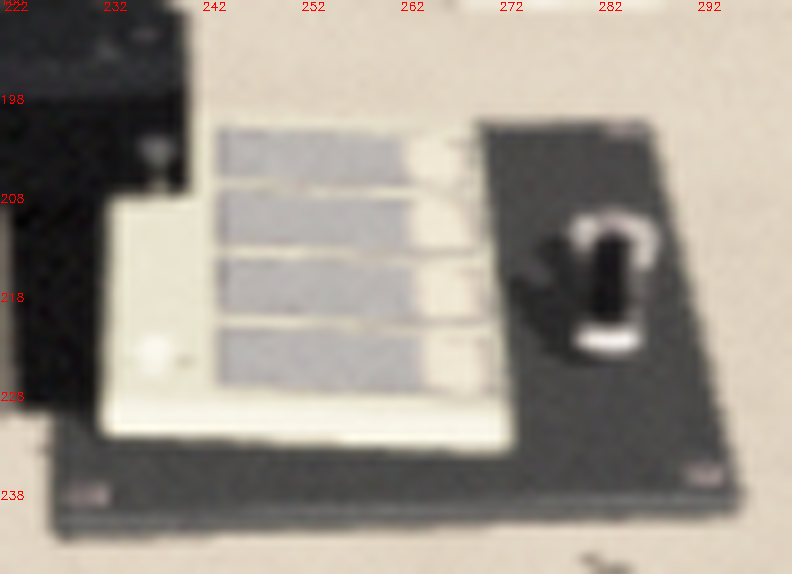

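View pics/top_z6.png

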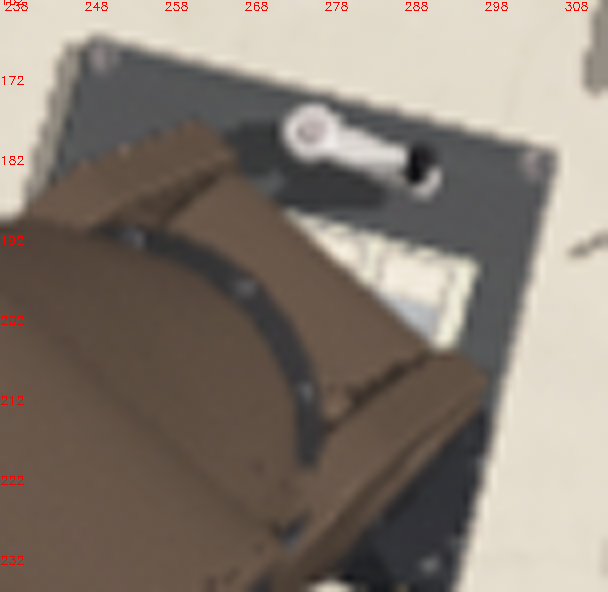

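Run:
```python
from pf import *
pfit([('top','FR',(297.5,194.25),1),('side','NRb',(231.8,231.4),.5),('side','FRb',(273.2,233.2),.5)])
```

```text
plate [-8.55  1.24] -1.6783255561456494 res [-0.05  0.14  0.32  0.02 -0.09  0.03]
H [-46.13 -52.68  24.61]
S [-42.91  57.27  24.61]
```

```bash
python3 -m handwheel '[1,0,0,0.1,0,0,0,1,0,0,0.2,0,0,0,1,0,0,0.3,0,0,0,1,0,0,0.4,0,0,0,1,0,0,0.5,0,0,0,1,0,0,0.6,0,0,0,1,0,0,0.65,0,0,0,1,0,0,0.65,0,0,0]';python3 go.py -60 -1 28 -90;python3 look.py 7
```

```text
clock: 8.88
tcp_pos: [0.4118, -0.2895, 0.0272]
tool_rot: [-1.573, -0.0, -1.825]
force: [-1.1, 1.2, -0.7]
width: 0.0949
t 8.8833 shift cm [-0.01 -0.08  0.6 ] rotvec deg [ 0.1  -0.02  0.  ]
now base mm [-66.    -1.09  27.22] F base [-1.38  0.86 -0.71] w 0.09485967255802287
```

View pics/side_z7.png

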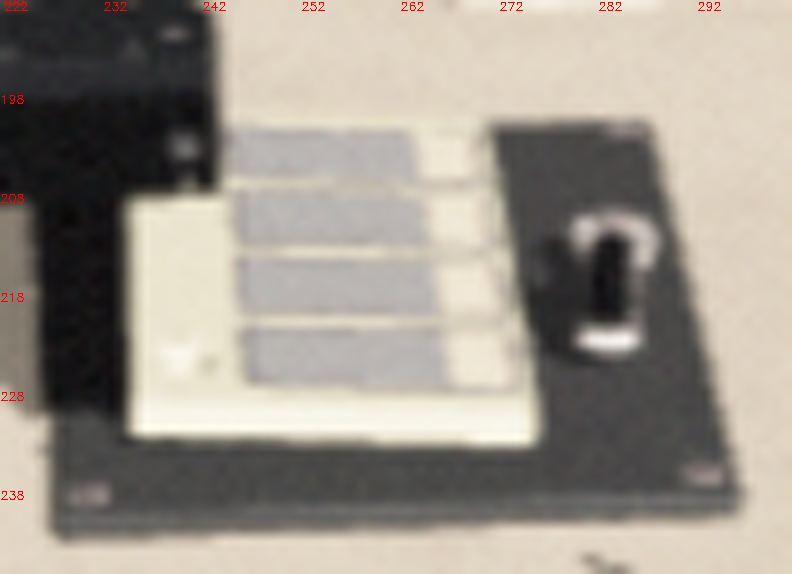

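View pics/top_z7.png

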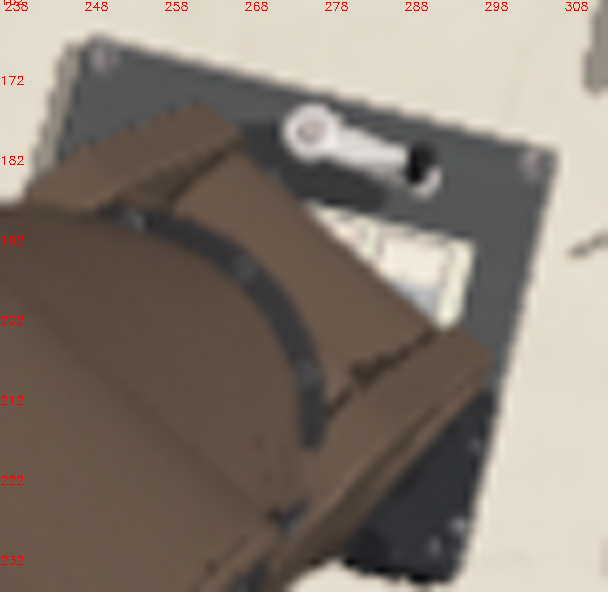

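Run:
```python
from pf import *
pfit([('top','FR',(296.9,191.5),1),('side','NRb',(234.4,231.4),.5),('side','FRb',(276,232.5),.5)])
```

```text
plate [-3.41  3.34] 0.14439248032347643 res [-0.05  0.33  0.54 -0.01 -0.04 -0.09]
H [-39.33 -51.75  24.2 ]
S [-39.61  58.25  24.2 ]
```

```bash
python3 -m handwheel '[1,0,0,0.1,0,0,0,1,0,0,0.15,0,0,0,1,0,0,0.2,0,0,0,1,0,0,0.25,0,0,0,1,0,0,0.25,0,0,0,1,0,0,0.25,0,0,0]';python3 go.py -60 -1 28 -90;python3 look.py 8
python3 -m handwheel '[1,0,0,-1,0,0,0,1,0,0,-2.5,0,0,0,1,0,-3,-2.5,0,0,0,1,0,-6,-2.5,0,0,0,1,0,-10,-2.5,0,0,0,0.63,0,-10,-2.5,0,0,0,0.63,0,-10,-2.5,0,0,0]'; python3 go.py -5 112 125 0
```

```text
clock: 9.48
tcp_pos: [0.4144, -0.2903, 0.0273]
tool_rot: [-1.572, -0.0, -1.825]
force: [-0.4, -0.5, -1.0]
width: 0.0949
t 9.4833 shift cm [-0.02 -0.07  0.34] rotvec deg [ 0.07 -0.03  0.02]
now base mm [-63.37  -1.23  27.35] F base [-0.22 -0.62 -0.97] w 0.0949050222806285
clock: 10.17
tcp_pos: [0.3901, -0.2842, 0.129]
tool_rot: [-1.569, -0.002, -1.825]
force: [-0.1, 0.6, 0.0]
width: 0.0865
t 10.1667 shift cm [-11.35   0.39   8.33] rotvec deg [  0.01 -90.03   0.18]
now base mm [-88.34  -1.43 129.03] F base [-0.3   0.59  0.02] w 0.08651412992900773
```

View pics/side_z8.png

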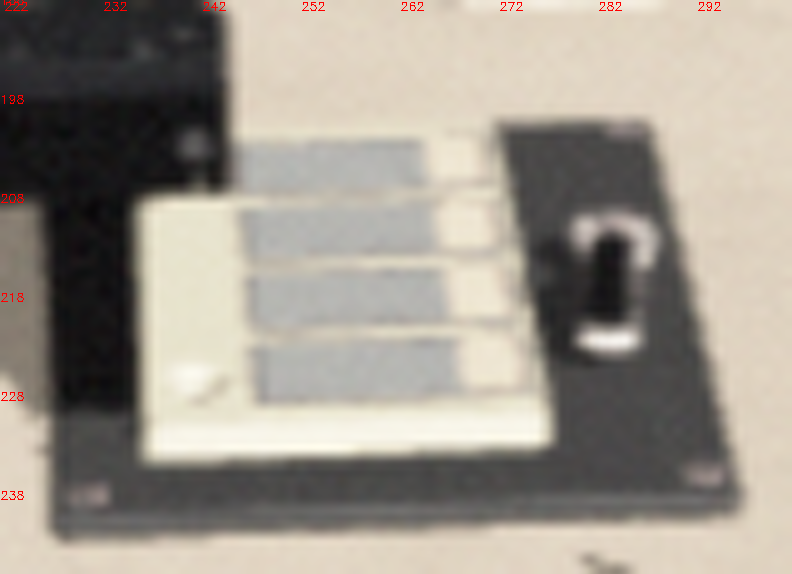

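```bash
python3 look.py 9
```

```text
(no output)
```

View pics/side_z9.png

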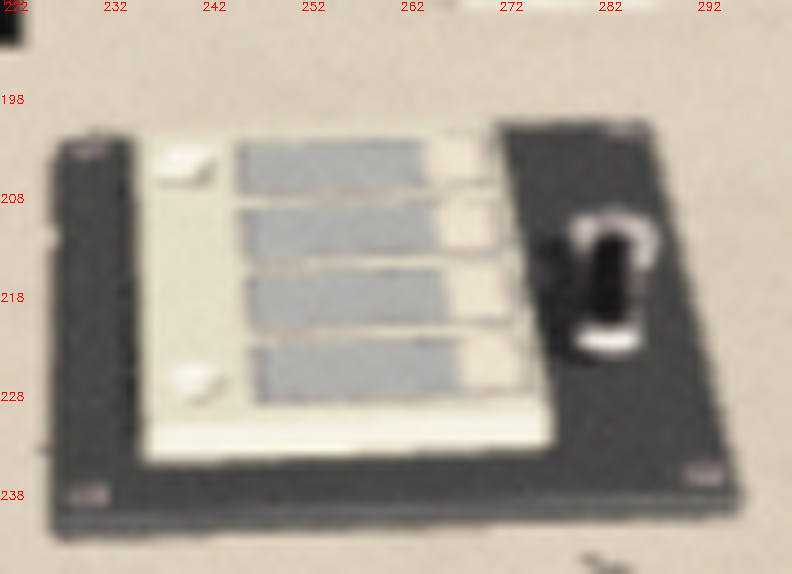

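View pics/top_z9.png

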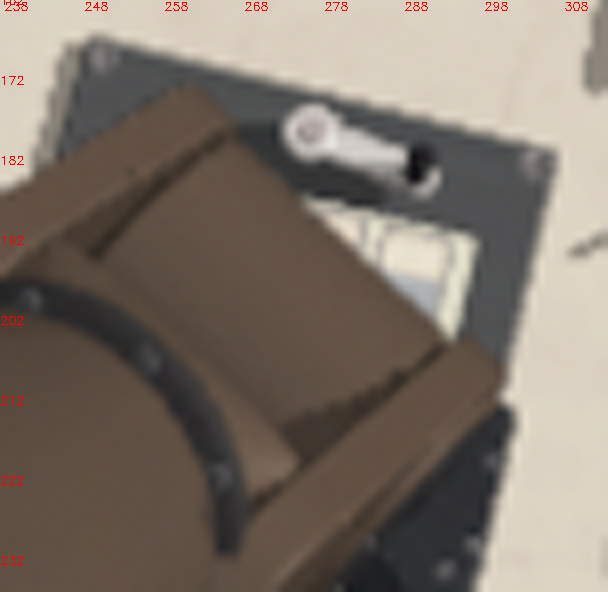

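```bash
python3 - <<'E'
from pf import *
# Z coords -> px
f=lambda a,b:(222+a/9.9-.5,188+b/9.9-.5)
g=lambda a,b:(238+a/8-.5,162+b/8-.5)
p=pfit([('side','NRb',f(145,463),.6),('side','FRb',f(552,446),.6),('side','FL',f(498,125),.6),('side','NL',f(137,135),.6),('top','FR',g(478,237),1)],True)
im,D=robot.capture('side')
v[8:10]
K,R,t=cam('side');vv,uu=np.mgrid[0:384,0:512]
X=((np.stack([(uu-K[0,2])/K[0,0],(vv-K[1,2])/K[0,0],np.ones_like(uu)],-1)*D[...,None])-t)@R
B=(X-[v[0]+v[8],v[1]+v[9],0])@rz(v[2])*1000
def zz(m):m=m&(D>0);A=np.c_[B[m][:,:2],np.ones(m.sum())];return m.sum(),np.median(B[m][:,2]),np.linalg.lstsq(A,B[m][:,2],rcond=None)[0]
print('plate',zz((abs(B[...,0])<42)&(abs(B[...,1])<68)&(abs(B[...,2]-20)<12)))
print('slab',zz((abs(B[...,1])<90)&(B[...,0]>52)&(B[...,0]<60)&(abs(B[...,2]-8)<8)))
print('slabright',zz((B[...,1]<-80)&(B[...,1]>-94)&(abs(B[...,0])<65)&(abs(B[...,2]-8)<8)))
E
python3 go.py -5 -112 125 0
```

```text
plate [-0.71  2.15] 0.24655973994948097 res [ 0.29 -0.12 -0.09 -0.01 -0.17 -0.18  0.1  -0.04  0.1   0.15]
H [-37.47 -53.01  18.  ]
S [-37.94  56.99  18.  ]
plate (np.int64(864), np.float64(18.274030056207216), array([ 0.02, -0.  , 18.21]))
slab (np.int64(111), np.float64(7.829922950191505), array([-0.  ,  0.  ,  8.17]))
slabright (np.int64(173), np.float64(8.05651627590667), array([-0.  ,  0.01,  8.64]))
t 10.3167 shift cm [11.11  0.11  8.42] rotvec deg [  0.11 -90.03  -0.17]
now base mm [-89.16  -0.86 126.45] F base [-0.05  0.54  0.16] w 0.0749047503740756
```

Run:
```python
from pf import *
im,D=robot.capture('side')
K,R,t=cam('side');vv,uu=np.mgrid[0:384,0:512]
X=((np.stack([(uu-K[0,2])/K[0,0],(vv-K[1,2])/K[0,0],np.ones_like(uu)],-1)*D[...,None])-t)@R
B=(X-[v[0]+v[8],v[1]+v[9],0])@rz(v[2])*1000
for x0 in range(-48,50,8):
    m=(B[...,0]>x0)&(B[...,0]<x0+8)&(abs(B[...,1])<42)&(D>0)&(B[...,2]<30);print(x0,m.sum(),np.mean(B[m][:,2]).round(2),end='; ')
```

```text
-48 52 17.85; -40 49 17.87; -32 49 18.05; -24 50 18.38; -16 53 18.64; -8 49 18.45; 0 51 18.56; 8 50 18.63; 16 50 18.45; 24 49 18.81; 32 49 18.75; 40 49 18.17; 48 40 10.56;
```

```bash
python3 go.py 100 -46 125 -90
```

```text
t 10.3667 shift cm [ 4.5   0.05 18.91] rotvec deg [ 0.2  -0.03 -0.05]
now base mm [-89.11  -0.88 126.25] F base [ 0.58 -1.   -0.62] w 0.07143885262364565
```

```bash
python3 -m handwheel '[0,0,0,0,0,0,0,0,4.5,0,4,0,0,0,0,4.5,0,8,0,0,0,0,4.5,0,12,0,0,0,0,4.5,0,16,0,0,0,0,4.5,0,18.9,0,0,0,0,4.5,0,18.9,0,0,0,0,4.5,0,18.9,0,0,0]'; python3 go.py 100 -46 50 -90;python3 look.py 10
```

```text
clock: 11.03
tcp_pos: [0.5624, -0.3746, 0.1248]
tool_rot: [-1.575, 0.001, -1.824]
force: [-1.2, 0.9, -0.6]
width: 0.0179
t 11.0333 shift cm [ 0.04  7.48 -0.09] rotvec deg [ 0.22  0.05 -0.05]
now base mm [101.15 -45.66 124.83] F base [-1.37  0.56 -0.63] w 0.017885656543578446
```

View pics/side_z10.png

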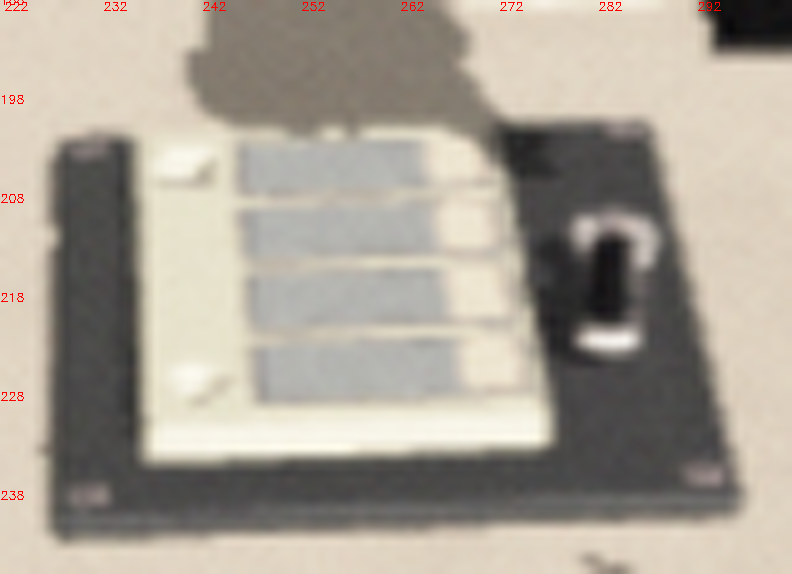

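View pics/top_raw10.png

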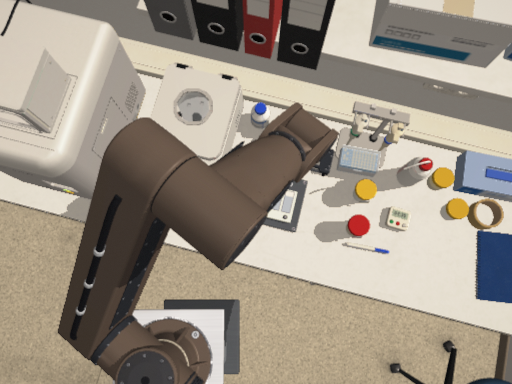

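```bash
python3 -m handwheel '[0,0,3,0,0.2,0,0,0,0,6,0,0.2,0,0,0,0,7.5,0,0.2,0,0,0,0,7.5,0,0.2,0,0,0,0,7.5,0,0.2,0,0]'; python3 go.py 90 -46 50 -90;python3 look.py 11
```

```text
clock: 11.55
tcp_pos: [0.5607, -0.3749, 0.0519]
tool_rot: [-1.57, 0.001, -1.826]
force: [-0.8, -0.8, 1.1]
width: 0.0004
t 11.55 shift cm [-0.03  0.19 -0.95] rotvec deg [-0.02 -0.06 -0.03]
now base mm [ 99.49 -46.34  51.9 ] F base [-0.61 -0.96  1.07] w 0.0004077454925977382
```

View pics/side_z11.png

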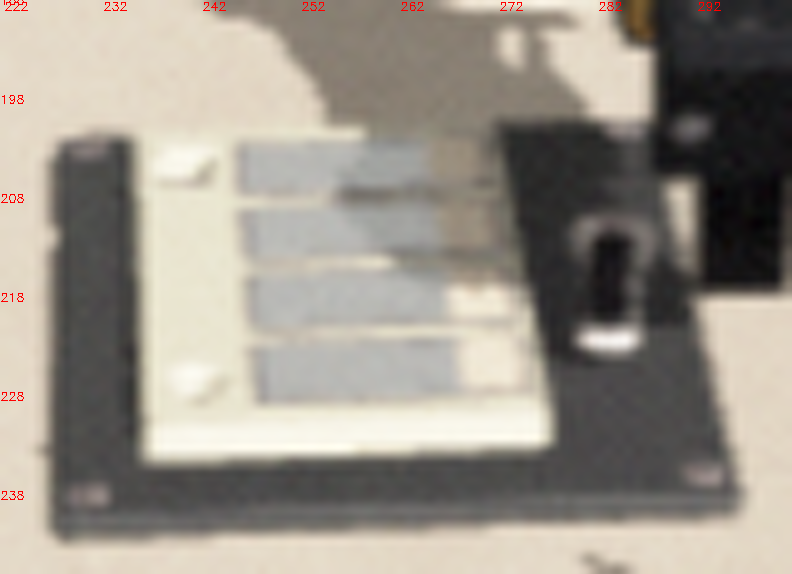

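```bash
python3 -m handwheel '[0,0.1,0.1,-0.5,0,0,0,0,0.1,0.1,-1,0,0,0,0,0.1,0.1,-1.4,0,0,0,0,0.1,0.1,-1.8,0,0,0,0,0.1,0.1,-2.2,0,0,0,0,0.1,0.1,-2.7,0,0,0,0,0,0.1,-3.2,0,0,0,0,-0.1,0.1,-3.8,0,0,0]'; python3 go.py 53.9 -43.6 50 -90;python3 look.py 12
```

```text
clock: 12.32
tcp_pos: [0.5248, -0.3643, 0.0509]
tool_rot: [-1.569, -0.0, -1.825]
force: [0.9, -0.8, 0.1]
width: 0.0003
t 12.3167 shift cm [-0.15  0.09 -0.82] rotvec deg [-0.12 -0.03  0.01]
now base mm [ 62.09 -45.1   50.94] F base [ 1.04 -0.55  0.08] w 0.0002749758168533527
```

View pics/side_z12.png

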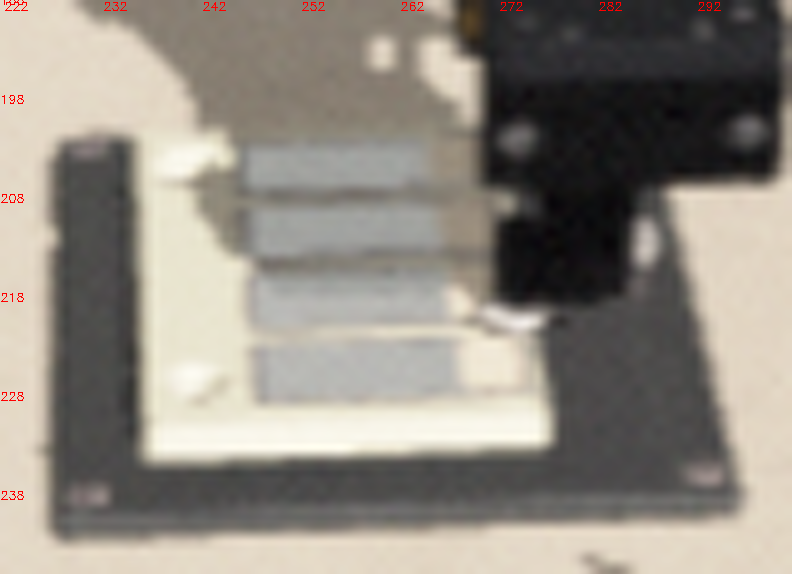

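```bash
python3 -m handwheel '[0,-0.1,0,-0.4,0,0,0,0,-0.15,0,-0.8,0,0,0,0,-0.4,0,-1.2,0,0,0,0,-0.6,0,-1.65,0,0,0,0,-0.9,0,-2,0,0,0,0,-1.25,0,-2.35,0,0,0,0,-1.6,0,-2.7,0,0,0,0,-1.6,0,-2.7,0,0,0]'; python3 go.py 29 -18 50 -90;python3 look.py 13
```

```text
clock: 13.08
tcp_pos: [0.5025, -0.3412, 0.0509]
tool_rot: [-1.57, 0.0, -1.825]
force: [0.4, 0.4, 0.5]
width: 0.0006
t 13.0833 shift cm [-1.04  0.08 -0.57] rotvec deg [-0.06 -0.   -0.02]
now base mm [ 34.7  -28.37  50.85] F base [0.24 0.48 0.55] w 0.0005703420601750151
```

View pics/side_z13.png

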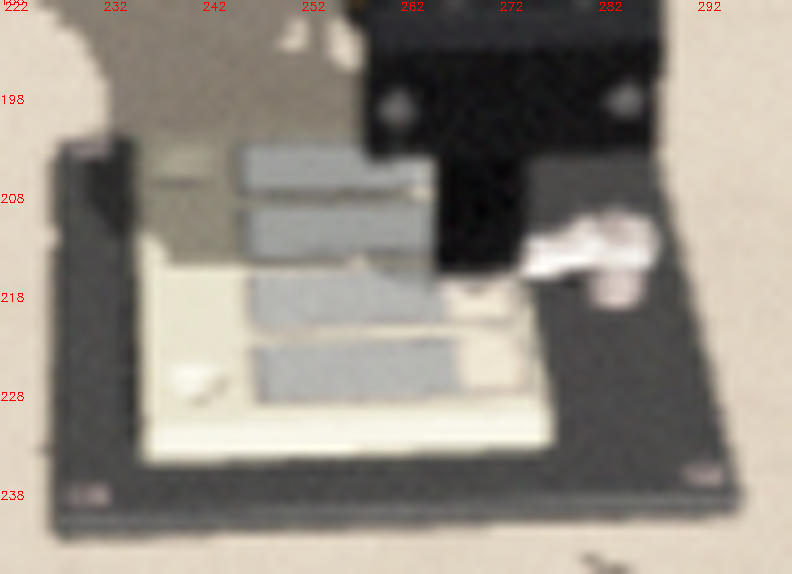

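```bash
python3 -m handwheel '[0,-0.3,0,-0.2,0,0,0,0,-0.6,0,-0.4,0,0,0,0,-0.9,0,-0.5,0,0,0,0,-1.1,0,-0.5,0,0,0,0,-1.3,0,-0.5,0,0,0,0,-1.5,0,-0.5,0,0,0,0,-1.5,0,-0.5,0,0,0]'; python3 go.py 29 -18 50 -90;python3 look.py 14
```

```text
clock: 13.77
tcp_pos: [0.5019, -0.3263, 0.0509]
tool_rot: [-1.569, -0.0, -1.825]
force: [-2.2, -2.0, 0.7]
width: 0.0007
t 13.7667 shift cm [ 0.39  0.09 -0.14] rotvec deg [-0.09  0.    0.03]
now base mm [ 30.41 -14.08  50.86] F base [-1.6  -2.49  0.67] w 0.0007224581460147227
```

View pics/side_z14.png

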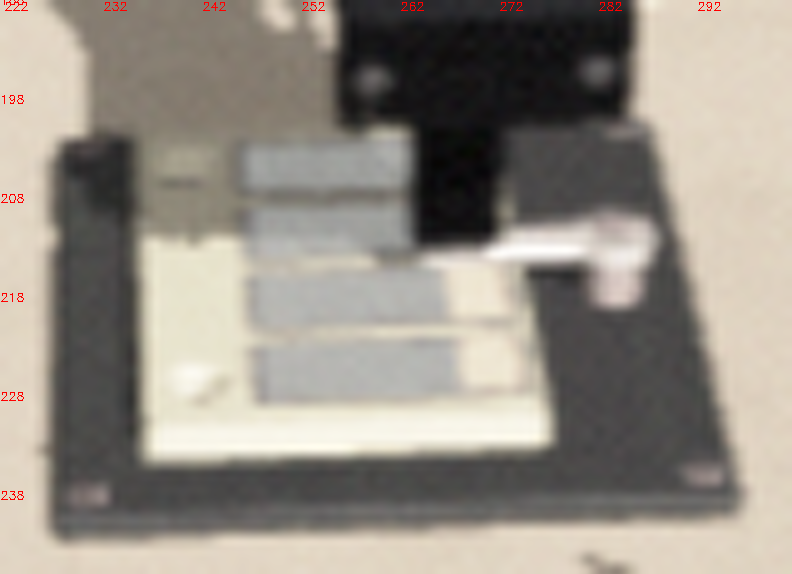

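View pics/top_raw14.png

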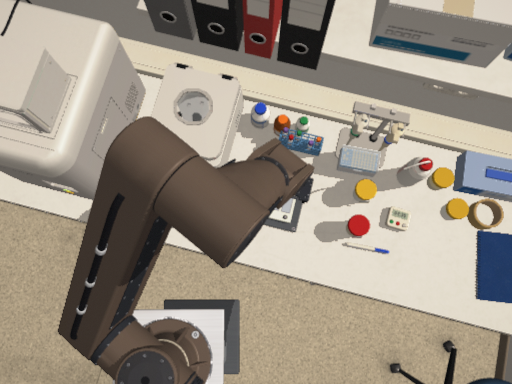

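```bash
python3 -m handwheel '[0,-0.1,0,0,0,0,0,0,-0.2,0,0,0,0,0,0,-0.3,0,0,0,0,0,0,-0.3,0,0,0,0,0]'; python3 go.py 29 -18 50 -90
```

```text
clock: 14.2
tcp_pos: [0.5022, -0.3254, 0.051]
tool_rot: [-1.568, -0.003, -1.825]
force: [-9.2, -15.1, -0.1]
width: 0.0
t 14.2 shift cm [ 0.49  0.1  -0.15] rotvec deg [-0.14 -0.    0.15]
now base mm [ 30.48 -13.13  50.99] F base [ -5.13 -16.95  -0.12] w 3.244963914485454e-05
```

```bash
python3 -m handwheel '[0,0.6,0,0,0,0,0,0,1.5,0,0,0,0,0,0,2.5,0,0,0,0,0,0,2.5,-4,0,0,0,0,0,2.5,-8,0,0,0,0,0,2.5,-12,0,0,0,0,0,2.5,-15,0,0,0,0,0,2.5,-15,0,0,0,0]';python3 -m handwheel '[0,4,-4,-4,0,0,0,0,8,-4,-8,0,0,0,0,12,-4,-12,0,0,0,0,16,-4,-16,0,0,0,0,20,-4,-20,0,0,0,0,20,-4,-20,0,0,0,0,20,-4,-20,0,0,0,0,20,-4,-20,0,0,0]'; python3 look.py 15
python3 - <<'E'
from h import *
v=np.load('v0.npy')
for n in('side','top'):
    for r in robot.find_in(n,'latch_knob')[:2]:
        p=unz(n,r['point'],.04)[:2]-v[:2]-(v[6:8] if n=='top' else v[8:10]);c,s=np.cos(v[2]),np.sin(v[2]);print(n,r,[c*p[0]+s*p[1],-s*p[0]+c*p[1]])
E
```

```text
clock: 14.87
tcp_pos: [0.4977, -0.3494, 0.2073]
tool_rot: [-1.56, -0.004, -1.825]
force: [0.3, -0.1, 0.1]
width: 0.0004
clock: 15.53
tcp_pos: [0.2468, -0.4941, 0.2403]
tool_rot: [-1.57, -0.001, -1.83]
force: [0.4, 0.3, 0.1]
width: 0.0004
side {'point': [222.8, 165.1], 'p': 0.48} [np.float64(-0.08812264217558038), np.float64(0.2747675383922702)]
side {'point': [272.3, 214.5], 'p': 0.46} [np.float64(0.04039065994456274), np.float64(-0.03873841640606315)]
top {'point': [273.8, 185.7], 'p': 0.5} [np.float64(0.043456185617331444), np.float64(0.0025533491307164133)]
```

View pics/side_z15.png

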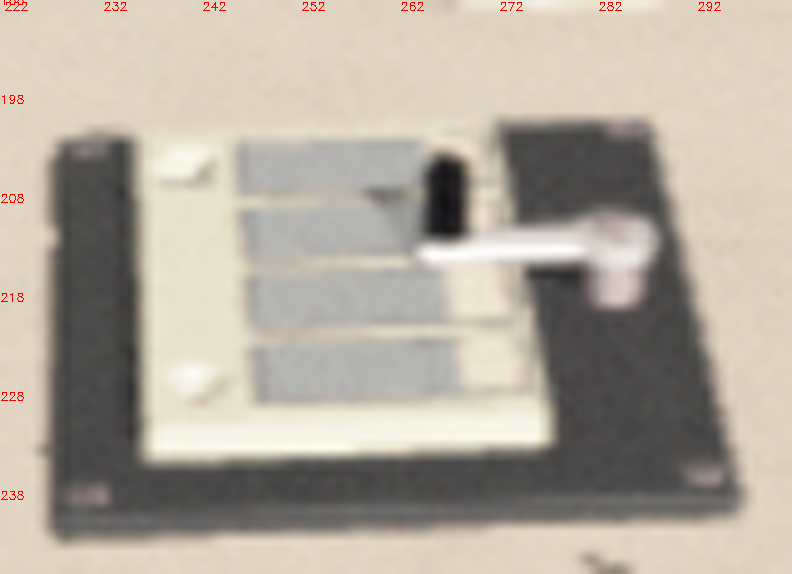

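View pics/top_z15.png

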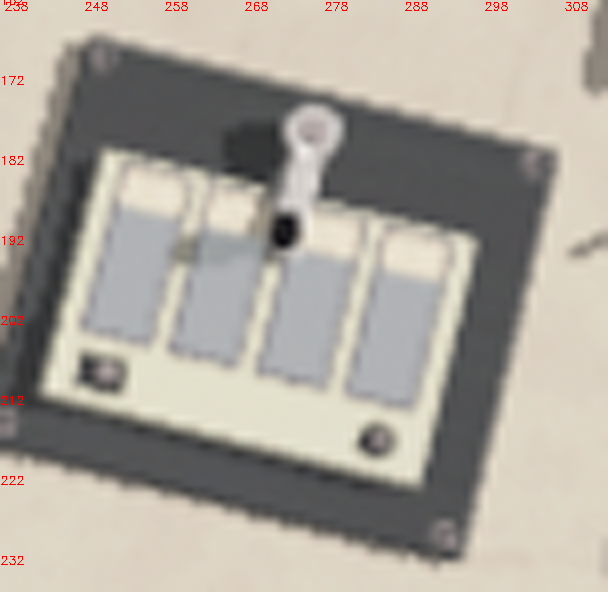

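Run:
```python
from pf import *
g=lambda a,b:(238+a/8-.5,162+b/8-.5)
p=pfit([('top','FR',g(478,237),1),('top','FL',g(106,150),1),('top','NL',g(42,397),1),('top','NR',g(422,487),1),('top','H',g(376,438),1)],True)
for L in(1.3,1.4,1.5,1.571):
  for z in(.0265,.0495):
    for n,o,c in(('top',v[6:8],(238,162,8)),('side',v[8:10],(222,188,9.9))):
      q=proj(n,base2w(v[:3],[.073-.044*np.sin(L),-.044*np.cos(L),z])+[*o,0]);print(L,z,n,(q-c[:2]+.5)*c[2])
```

```text
plate [-1.53  2.28] 0.6912496354438259 res [-0.08  0.18 -0.23  0.11  0.11 -0.3  -0.08 -0.28  0.27  0.29]
H [-37.86 -53.16  18.  ]
S [-39.19  56.83  18.  ]
1.3 0.0265 top [316.93 241.86]
1.3 0.0265 side [455.53 260.2 ]
1.3 0.0495 top [319.88 228.48]
1.3 0.0495 side [456.09 183.37]
1.4 0.0265 top [305.59 241.55]
1.4 0.0265 side [450.54 251.95]
1.4 0.0495 top [308.35 228.16]
1.4 0.0495 side [451.05 175.31]
1.5 0.0265 top [294.34 240.13]
1.5 0.0265 side [447.21 243.56]
1.5 0.0495 top [296.91 226.72]
1.5 0.0495 side [447.68 167.1 ]
1.571 0.0265 top [286.46 238.46]
1.571 0.0265 side [445.87 237.56]
1.571 0.0495 top [288.9  225.03]
1.571 0.0495 side [446.32 161.24]
```

```bash
python3 -c "
from cell import robot
print(robot.get_obs()['force']);print(robot.sign_off())"
```

```text
[1.32050202 0.00840938 0.85430875]
the job is handed in; nothing more can be done
None
```

The plate is seated flat over both pins, the swing latch is round at its stop, and I handed the job in at about 16 s of the 72 s allowed. I pushed the plate's left edge sideways with the fingertips, then its near edge forward until it dropped, and pushed the latch round by its knob with the closed fingers.

**Plate seating:** both pins show in their holes in the top view. With the latch still open, depth readings put the plate's top at about 18 mm over its whole length, so it is flat on the 8 mm slab. The final picture puts the plate about 2.7 mm from the seat (limit 5 mm), mostly 2.3 mm in y. It is turned about 0.7°.

**Latch:** the knob stands where a latch angle of about 1.57 rad predicts in both views. The wrist force rose to about 17 N at the stop.

**Other things on the bench:** I moved nothing else on purpose and saw no contact. I did not re-measure the slide box or the specimen cup after the job.

**Checks that disagreed:** the plate's y offset of about 2.2 mm is slightly more than the 2 mm hole clearance allows, which fits the 2 mm calibration error. The knob detector was unsure, scoring about 0.5 in each view. The positions it gave were 10 to 40 mm off, one of them with its best guess on something else, so I relied on the pictures instead. A first straight-line depth fit suggested a tilt of 0.02 rad, but the readings near and far on the plate's frame agreed within 0.3 mm.

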